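# Load the light stage, set the iris dial and lock it

### The job

Stand the orange-rimmed specimen dish, kept level, on the white stage plate of the microscope's light base, inside the thin ring printed there. Also set the iris: turn the black dial until its white line points at the orange mark, and only then turn the metal lock ring under it clockwise until it is tight against its stop, without losing the setting. Leave the other dishes and things on the bench where they are.

Things in the scene. Friction and masses are not known exactly. Their poses are not given: they have to be found in the camera images.
- light_base: Beige box-shaped microscope light base, fixed, 220 (its x) x 300 (its y) x 45 mm high, sitting on the bench. Origin: centre of its underside; z up. On its top (z = 45 mm), in its frame: the stage plate at (0, 65) mm; the dial and lock ring share one vertical axis at (0, -85) mm; an empty steel pillar socket, 40 mm across and 20 mm high, at (85, -12) mm; flat switch and clip near (80, 110) mm, under 7 mm high. It stands anywhere within some cm and 0.3 rad of yaw.
- stage_center (a point): Centre of the upper face of the round white stage plate (110 mm across, 48 mm above the bench). A thin dark ring 80 mm across is printed round this point.
- dish: The specimen dish to load: closed clear round dish, 56 mm across, 22 mm high, about 70 g, rigid, orange rim line, small dark specimens inside. Origin: centre of its underside, z up. It starts on the bench to the left of the light base, in one of three places shared with the two other dishes.
- dial (a joint): Angle of the iris dial (rad), 0 to 2.2, grows clockwise seen from above. Light friction (0.05 N m); stays where it is left. It starts between 0.1 and 0.45.
- dial_axis (a point): Centre of the top face of the black dial: a round fluted knob 44 mm across and 28 mm tall, on the vertical axis; its top is 58 mm above the light base's top (103 mm above the bench), its underside 30 mm above the base's top. A white line runs on its top from the axis to the rim and down its side.
- pointer (a point): Point 55 mm out from the dial's axis in the direction of its white line, at the height of the dial's top, in the air (turns with the dial).
- mark_point (a point): Inner part of the orange mark, a flat 16 x 8 mm tag (its length points at the axis) on the light base's top; the point lies 55 mm from the dial's axis. The dial is set when pointer lies above this point; the mark is 0.6 to 1.65 rad clockwise of the line's start.
- lock_ring (a joint): Angle of the lock ring (rad), grows clockwise seen from above: 0 loose, 1.2 tight against its stop. Friction 0.12 N m; stays where it is left. It starts between 0 and 0.25. It does not drag the dial with it, and the dial stays turnable when it is tight.
- ring_axis (a point): Centre of the lock ring's upper face, on the dial's axis: knurled aluminium ring 60 mm across and 18 mm tall, 10 to 28 mm above the light base's top (upper face 73 mm above the bench), directly below the narrower dial, on a steel pedestal 52 mm across. It can be gripped across its diameter from above, with the fingers either side of the dial.
- ring_tab (a point): Upper face of the red tab on the lock ring, 42 mm from the axis; the tab is 10 mm wide and 16 mm tall and reaches from the ring out to 46 mm from the axis. When tight it stands beside a steel stop pin (7 mm across, 26 mm tall, 42 mm from the axis).
- blue_dish: Blue-rimmed dish of the same size, a bystander. Origin: centre of its underside.
- white_dish: Empty white-rimmed dish of the same size, a bystander. Origin: centre of its underside.
- specimen_bottle: Amber jar 48 mm across, 85 mm high, a bystander right of the light base. Origin: centre of its underside.
- brush: Small brush 150 mm long lying right and nearer than the light base, a bystander. Origin: its middle.
- lens_cap: Black lens cap 48 mm across, 12 mm high, on the bench left of the light base, a bystander. Origin: centre of its underside.
There are look-alikes about, which are no part of the job. What is shaped like the dish but pink, turquoise or yellow is not meant.

How it is judged:
By the outcome, as a careful person would: the job done as asked, in the order asked, and still so for the second after the job is handed in, with the robot touching nothing.
It also fails if it takes over 72 s, if anything falls off the work surface, if the arm or the gripper's body presses on something with over 40 N, if the wrist force passes 120 N, or if a joint passes its speed limit or range.

### The arm

A 6-joint arm with a two-finger parallel gripper is mounted at the origin on the work surface. World frame = base frame: x ahead of the robot, y to its left, z up, the work surface at z = 0. Lengths are in m, angles in rad, forces in N, time in s.
With the tool pointing down it reaches from about 0.35 to 0.975 m from the base axis. Payload 4.9 kg.
Tool frame: the origin (TCP) lies on the mounting face of the last link; the fingertips stand 173 mm ahead of it and the grasp point (between the pads) lies 155 mm ahead of it (tcp_to_grasp is the distance from the TCP to the grasp point, in m); z points along the fingers, y is the line along which they close (so a half turn about z gives the same grasp; the last joint's range is limited). The gripper opens to 85 mm and grips with 20 to 120 N. Pads are 22 mm wide; open, the fingers measure 114 mm over their backs; the gripper's body (76 mm by 85 mm) begins 54 mm behind the grasp point. The pads swing forward as they close: fully open they stand 13 mm farther back than shut.
Start: joints at [1.224, 0.053, 1.613, -0, 1.476, -0.119], TCP at [0.141, 0.609, 0.405] pointing down, gripper open.
Joint ranges: [-3.01, 3.01], [-1.01, 2.22], [0.06, 2.58], [-1.02, 4.17], [0.09, 2.62], [-3.14, 3.14]. Speed limits (rad/s): [2.57, 2.57, 3.14, 3.14, 3.14, 3.14].

### API

Orientations are given as a rotation vector (axis times angle).
In Python, from station import get_obs, get_image, calibration, finish_job, tcp_to_grasp gives the robot as it stands. The module is installed in compiled form; this text tells all that it offers.
- The arm moves only by the tool arm_command, never from a script. Its argument "plan" is a list that holds one entry, the list of rows, each a list of 6 numbers: the shift along the tool's x, y, z in cm, then the turn, a rotation vector about the tool's x, y, z in rad. A call has 1 to 12 rows; each row is the pose to reach, as a shift and turn from the pose commanded when the call began, along the tool's axes at that moment; what a row does not reach only later rows make up. A row lasts 1/12 s, in which the tool goes at most 41.7 mm and 7.16 degrees, less where a joint would pass 70% of its speed; a pose out of reach is approached as far as the arm can. A call with a gripper value outside its range is refused whole. "gripper" is the closure, from -1 (fully open) to 1 (shut), set as the call begins (left out, the last holds). The fingers move at their own pace and stop on an object; "force" is the grip in N (left out, the last holds). Time passes only in rows, so rows that repeat a pose let the fingers close. It gives the time, the measured TCP pose, the force, the opening and the grip force at its end, in the units of the state.
- get_obs(): the state, without advancing time (a new reading comes with each control period).
- get_image(name): name is "scene" or "top" or "wrist"; returns (picture, depth): 420x560x3 uint8, blue, green, red; 420x560 float32, m along the optical axis (not along the pixel's ray), 0 where there is no reading.
- calibration(name): a dict with "fx", "fy", "cx", "cy" (pixels), "dist" ([k1, k2, p1, p2, k3] as OpenCV has them; the pictures are not rectified), "pose" (4x4, takes a point from camera to world coordinates). Camera axes: x right, y up, looking along -z (the intrinsics and any distortion apply to the point x, -y, -z); pixel columns grow to the right and rows downward; lengths in m; the calibration is good to about 2 mm. A picture is of the moment at which its call begins: read the wrist's pose just before it. calibration takes no time and is no camera call; for the wrist camera it gives the pose at the moment of the call.
- finish_job(): hands the job in; it is judged then, once.
The state is a dict: "t": time; "q": joint angles; "dq": joint speeds; "effort": joint torques, N m; "tool_pos": TCP position; "tool_rot": TCP orientation; "contact_force": force on the tool from outside, world axes, zero at the start; "wrist_torque": the same for the moment, N m; "opening": finger opening in m; "grip_force": force on a finger pad.
Only numpy, scipy, OpenCV 4.12 (cv2) and the standard library are available. Lean on these libraries where they do the work, as an engineer would, in place of code of your own. Each camera call takes 0.05 s, during which the arm holds its last target. There are 200 camera calls.

## Working session

There is one attempt and no reset: what is moved stays moved. The work goes in short steps, Python scripts to look and compute and a tool call to move; the robot and the scene stay as the last step left them, time stands still between calls to the robot, and variables do not carry over. Pictures are saved under pics/ and viewed, at most 10 in all, crops included, and the job is handed in when it is done.

Besides the shell and the picture viewer there is one more tool, called after "Emit:" as name([rows], argument=value, ...), one row to a line, values as JSON. arm_command: Moves the arm, as the interface text tells. Its arguments: {"type":"object","properties":{"plan":{"type":"array"},"gripper":{"type":"number"},"force":{"type":"number"}},"required":["plan"]}

```bash
mkdir -p pics
cat > h.py <<'E'
import numpy as np, cv2
from station import *
def px2w(c,uv,z):
    uv=np.array(uv,float).reshape(-1,1,2);K=np.array([[c['fx'],0,c['cx']],[0,c['fy'],c['cy']],[0,0,1]])
    n=cv2.undistortPoints(uv,K,np.array(c['dist'],float))[:,0]
    P=np.array(c['pose']);d=np.c_[n[:,0],-n[:,1],-np.ones(len(n))]@P[:3,:3].T;o=P[:3,3]
    return o+d*((z-o[2])/d[:,2])[:,None]
def w2px(c,p):
    P=np.linalg.inv(np.array(c['pose']));q=np.atleast_2d(p)@P[:3,:3].T+P[:3,3]
    K=np.array([[c['fx'],0,c['cx']],[0,c['fy'],c['cy']],[0,0,1]])
    return cv2.projectPoints(q*[1,-1,-1],np.zeros(3),np.zeros(3),K,np.array(c['dist'],float))[0][:,0]
E
python3 - <<'E'
from h import *
o=get_obs();print({k:np.round(v,3) for k,v in o.items()},tcp_to_grasp() if callable(tcp_to_grasp) else tcp_to_grasp)
for n in['top','scene']:
    im,d=get_image(n);c=calibration(n);cv2.imwrite(f'pics/{n}0.png',im);np.savez(f'{n}0.npz',d=d);print(n,np.round(c['pose'],3),c['fx'],c['dist'])
E
```

```text
{'t': np.float64(0.0), 'q': array([ 1.224,  0.053,  1.614,  0.   ,  1.476, -0.119]), 'dq': array([-0.001,  0.002,  0.002,  0.   ,  0.   ,  0.   ]), 'effort': array([-1.0000e-03, -3.9369e+01, -3.7017e+01, -0.0000e+00,  7.0000e-03,
       -0.0000e+00]), 'tool_pos': array([0.141, 0.609, 0.403]), 'tool_rot': array([-3.570e-01, -3.121e+00,  3.000e-03]), 'contact_force': array([ 0.934,  0.608, -0.195]), 'wrist_torque': array([-0.007,  0.005,  0.002]), 'grip_force': np.float64(0.0), 'opening': np.float64(0.085)} 0.1547
top [[ 0.006  0.993 -0.118  0.422]
 [-1.     0.008  0.015  0.024]
 [ 0.016  0.117  0.993  1.297]
 [ 0.     0.     0.     1.   ]] 405.0238189899456 [0.00412953 0.         0.         0.         0.        ]
scene [[ 0.134 -0.75   0.648  1.264]
 [ 0.991  0.111 -0.077 -0.065]
 [-0.014  0.652  0.758  0.916]
 [ 0.     0.     0.     1.   ]] 434.05827967001795 [-0.07351806  0.          0.          0.          0.        ]
```

View pics/top0.png

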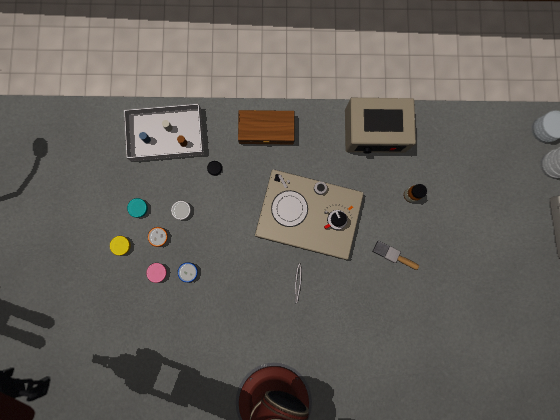

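View pics/scene0.png

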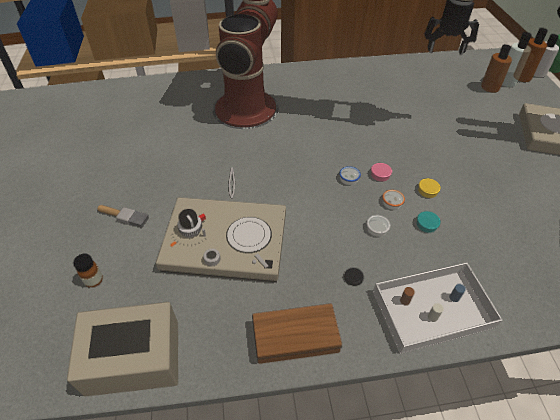

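The top view shows the orange-rimmed dish at about (158,237). The blue dish is at (187,272) and the white one at (181,210). The look-alikes are turquoise (137,208), yellow (120,246) and pink (157,273). The base centre is at about (310,214), the stage at (290,209) and the dial at (338,220). The dish at (158,237) fits because it has an orange rim and dark specimens. I'll confirm that in a crop and measure it.

Run:
```python
from h import *
im=cv2.imread('pics/top0.png');c=calibration('top')
a=cv2.resize(im[190:290,105:205],(400,400),interpolation=2);b=cv2.resize(im[165:265,260:360],(400,400),interpolation=2)
cv2.imwrite('pics/crop1.png',np.hstack([a,b]))
for n,p,z in[('dish',(158,237),.02),('blue',(187.5,272),.02),('white',(181,210.5),.02),('stage',(290,209),.048),('dialtop',(338,219),.103)]:print(n,px2w(c,p,z).round(3))
h=cv2.cvtColor(im,cv2.COLOR_BGR2HSV)
# base box top by colour
m=cv2.inRange(h,(10,25,110),(30,140,255));m[:165]=0;m[265:]=0;m[:,:250]=0;m[:,370:]=0
m=cv2.morphologyEx(m,cv2.MORPH_CLOSE,np.ones((9,9)))
k=max(cv2.findContours(m,0,2)[0],key=cv2.contourArea);r=cv2.minAreaRect(k);bx=cv2.boxPoints(r);W=px2w(c,bx,.045);print(r,W.round(3),W.mean(0))
m=cv2.inRange(h,(3,90,80),(18,255,255));m[225:250,145:172]*=1
n,l,s,ce=cv2.connectedComponentsWithStats(m[225:250,145:172]);print(s,ce+[145,225])
```

```text
dish [[0.499 0.366 0.02 ]]
blue [[0.391 0.271 0.02 ]]
white [[0.583 0.297 0.02 ]]
stage [[ 0.588 -0.047  0.048]]
dialtop [[ 0.551 -0.186  0.103]]
((309.38092041015625, 213.74081420898438), (95.85313415527344, 68.76300048828125), 14.42077350616455) [[ 0.506  0.063  0.045]
 [ 0.716  0.012  0.045]
 [ 0.643 -0.281  0.045]
 [ 0.434 -0.224  0.045]] [ 0.57464534 -0.10739689  0.045     ]
[[  0   0  27  25 593]
 [  2   2  20  20  82]] [[158.17369309 237.0994941 ]
 [156.74390244 236.2804878 ]]
```

View pics/crop1.png

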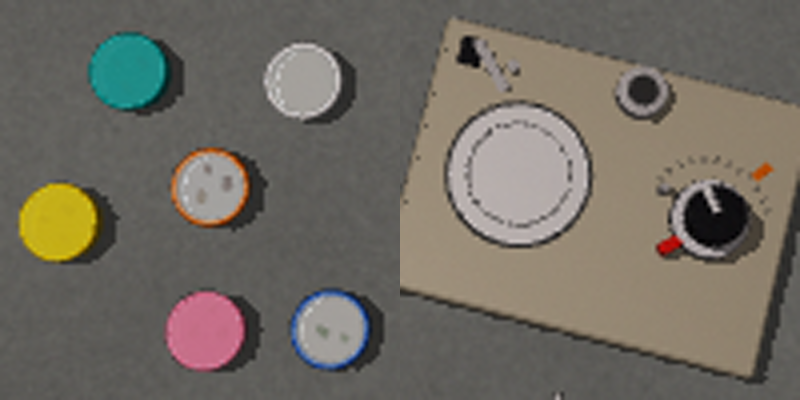

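Crop: the dish with the orange rim and dark specimens is at crop (210,187), which is top (157.5,236.8), so it is the right one. On the base, the dial line points up-left at crop (708,188). The orange mark is at (762,172), the red tab at (668,247) and the pin at about (663,188). I'll move above the dish.

```bash
cat >> h.py <<'E'
from scipy.spatial.transform import Rotation as Ro
def go(p,ydir=None,spin=0):
    """row (cm, rad) from the measured pose to TCP p, pointing down; ydir: world angle of closing line"""
    o=get_obs();R=Ro.from_rotvec(o['tool_rot']);s=R.inv().apply(np.array(p)-o['tool_pos'])*100
    M=R.as_matrix();a=np.arctan2(M[1,1],M[0,1])
    if ydir is None: ydir=a
    t=(ydir-a+np.pi/2)%np.pi-np.pi/2
    y=np.array([np.cos(a+t),np.sin(a+t),0]);z=np.array([0,0,-1.]);T=Ro.from_matrix(np.c_[np.cross(y,z),y,z])
    print('row',s.round(2),(R.inv()*T).as_rotvec().round(3),'yang',round(a,3),'q',o['q'].round(2),'pos',o['tool_pos'].round(4))
E
python3 - <<'E'
from h import *
go([.498,.367,.34])
E
```

```text
row [-40.23 -15.46   6.38] [-0.002 -0.    -0.   ] yang 1.343 q [ 1.22  0.05  1.61 -0.    1.48 -0.12] pos [0.1411 0.6086 0.4036]
```

Emit:
arm_command([
  [[-40.2, -15.5, 6.4, 0, 0, 0], [-40.2, -15.5, 6.4, 0, 0, 0], [-40.2, -15.5, 6.4, 0, 0, 0], [-40.2, -15.5, 6.4, 0, 0, 0], [-40.2, -15.5, 6.4, 0, 0, 0], [-40.2, -15.5, 6.4, 0, 0, 0], [-40.2, -15.5, 6.4, 0, 0, 0], [-40.2, -15.5, 6.4, 0, 0, 0], [-40.2, -15.5, 6.4, 0, 0, 0], [-40.2, -15.5, 6.4, 0, 0, 0], [-40.2, -15.5, 6.4, 0, 0, 0], [-40.2, -15.5, 6.4, 0, 0, 0]],
], gripper=-1)

```text
t: 1.1
tool_pos: [0.5004, 0.3642, 0.339]
tool_rot: [-0.365, -3.119, 0.003]
contact_force: [-0.3, 0.2, 0.6]
opening: 0.0853
grip_force: 0.0
```

Run:
```python
from h import *
c=calibration('wrist');im,d=get_image('wrist');cv2.imwrite('pics/w1.png',im)
h=cv2.cvtColor(im,cv2.COLOR_BGR2HSV);m=cv2.inRange(h,(3,100,80),(18,255,255))
m=cv2.morphologyEx(m,cv2.MORPH_CLOSE,np.ones((5,5)))
for k in cv2.findContours(m,0,2)[0]:
    if cv2.contourArea(k)>200:
        e=cv2.fitEllipse(k);print(cv2.contourArea(k),e,px2w(c,e[0],.016))
print(np.round(c['pose'],3));go([.498,.367,.18])
```

```text
3418.5 ((283.8436279296875, 196.74356079101562), (65.28459930419922, 66.80561828613281), 80.1209487915039) [[0.50079244 0.36872504 0.016     ]]
[[ 0.231 -0.938 -0.258  0.434]
 [ 0.973  0.222  0.063  0.379]
 [-0.002 -0.265  0.964  0.308]
 [ 0.     0.     0.     1.   ]]
row [ 0.1   0.14 15.94] [-0.001 -0.002 -0.   ] yang 1.34 q [ 0.51  0.09  1.69  0.    1.37 -0.83] pos [0.4989 0.3656 0.3394]
```

View pics/w1.png

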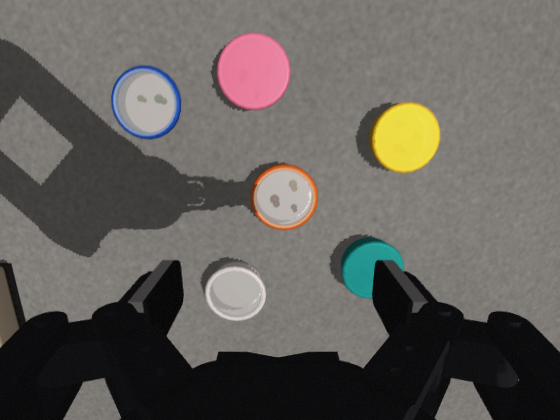

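The wrist view shows the orange dish at (284,197). It measures (0.500, 0.3685), and there is room for the fingers on both sides. I'll descend and grip.

Emit:
arm_command([
  [[0, 0.3, 3, 0, 0, 0], [0, 0.3, 6, 0, 0, 0], [0, 0.3, 9, 0, 0, 0], [0, 0.3, 12, 0, 0, 0], [0, 0.3, 14, 0, 0, 0], [0, 0.3, 15.2, 0, 0, 0], [0, 0.3, 15.8, 0, 0, 0], [0, 0.3, 16.1, 0, 0, 0], [0, 0.3, 16.2, 0, 0, 0], [0, 0.3, 16.2, 0, 0, 0]],
])

```text
t: 1.98
tool_pos: [0.4989, 0.3706, 0.1803]
tool_rot: [0.356, 3.119, 0.002]
contact_force: [0.2, -0.0, 1.0]
opening: 0.0853
grip_force: 0.0
```

Emit:
arm_command([
  [[0, 0, 0, 0, 0, 0], [0, 0, 0, 0, 0, 0], [0, 0, 0, 0, 0, 0], [0, 0, 0, 0, 0, 0], [0, 0, 0, 0, 0, 0], [0, 0, 0, 0, 0, 0], [0, 0, 0, 0, 0, 0], [0, 0, 0, 0, 0, 0]],
], gripper=1, force=30)

```text
t: 2.65
tool_pos: [0.4991, 0.3703, 0.1802]
tool_rot: [0.357, 3.119, 0.002]
contact_force: [-1.6, -0.2, 6.2]
opening: 0.0543
grip_force: 32.2
```

Emit:
arm_command([
  [[0, 0, -1, 0, 0, 0], [0, 0, -3, 0, 0, 0], [0, 0, -5.5, 0, 0, 0], [0, 0, -8, 0, 0, 0], [-1, -2, -8.5, 0, 0, 0], [-2.5, -5.3, -8.5, 0, 0, 0], [-4.2, -8.8, -8.5, 0, 0, 0], [-5.8, -12.2, -8.5, 0, 0, 0], [-7.4, -15.6, -8.5, 0, 0, 0], [-9, -19, -8.5, 0, 0, 0], [-10.6, -22.4, -8.5, 0, 0, 0], [-12.2, -25.8, -8.5, 0, 0, 0]],
])

```text
t: 3.65
tool_pos: [0.5587, 0.0893, 0.2638]
tool_rot: [-0.357, -3.121, 0.0]
contact_force: [0.3, -0.5, -1.2]
opening: 0.0546
grip_force: 31.9
```

Emit:
arm_command([
  [[-1.6, -3.4, 0, 0, 0, 0], [-3.2, -6.8, 0, 0, 0, 0], [-4.6, -9.8, 0, 0, 0, 0], [-5.5, -11.8, 0, 0, 0, 0], [-6, -12.6, 0, 0, 0, 0], [-6, -12.6, 0, 0, 0, 0], [-6, -12.6, 0, 0, 0, 0], [-6, -12.6, 0, 0, 0, 0]],
])

```text
t: 4.32
tool_pos: [0.5887, -0.044, 0.2634]
tool_rot: [-0.355, -3.121, -0.001]
contact_force: [-0.5, 0.1, -1.1]
opening: 0.0545
grip_force: 32.0
```

Run:
```python
from h import *
go([.590,-.0455,.229])
c=calibration('wrist');im,d=get_image('wrist');cv2.imwrite('pics/w2.png',im)
h=cv2.cvtColor(im,cv2.COLOR_BGR2HSV)
# top view: stage disc as large bright grey
t,_=get_image('top');ct=calibration('top');cv2.imwrite('pics/t2.png',t)
t0=cv2.imread('pics/top0.png');h=cv2.cvtColor(t0,cv2.COLOR_BGR2HSV);m=cv2.inRange(h,(0,0,130),(180,30,255))[180:235,265:315]
k=max(cv2.findContours(m,0,2)[0],key=cv2.contourArea);e=cv2.fitEllipse(k);print(e,px2w(ct,np.array(e[0])+[265,180],.048))
```

```text
row [-0.17 -0.12  3.44] [ 0.    -0.001  0.   ] yang 1.344 q [-0.2   0.1   1.81  0.    1.23 -1.55] pos [ 0.5887 -0.044   0.2634]
((24.164905548095703, 28.13536834716797), (33.510108947753906, 34.03095245361328), 90.98391723632812) [[ 0.59022248 -0.04409006  0.048     ]]
```

View pics/w2.png

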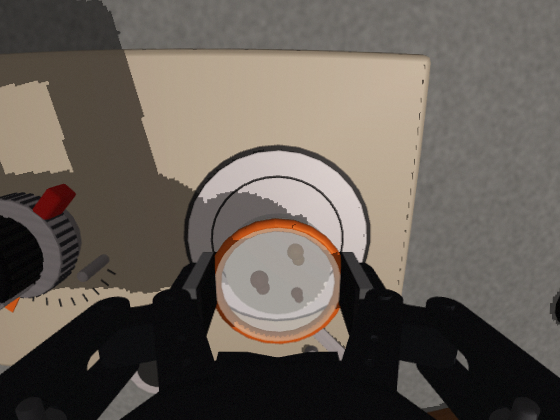

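The dish is level in the grip at (278,280), with the stage ring centred at about (278,230) behind it. I'll lower it.

Emit:
arm_command([
  [[-0.1, 0, 1, 0, 0, 0], [-0.1, 0, 2, 0, 0, 0], [-0.1, 0, 2.7, 0, 0, 0], [-0.1, 0, 3.1, 0, 0, 0], [-0.1, 0, 3.3, 0, 0, 0], [-0.1, 0, 3.4, 0, 0, 0], [-0.1, 0, 3.5, 0, 0, 0], [-0.1, 0, 3.5, 0, 0, 0], [-0.1, 0, 3.5, 0, 0, 0]],
])

```text
t: 5.17
tool_pos: [0.5902, -0.0455, 0.2291]
tool_rot: [0.357, 3.12, -0.0]
contact_force: [-0.0, -0.7, -1.1]
opening: 0.0545
grip_force: 32.0
```

Emit:
arm_command([
  [[0, 0, 0.05, 0, 0, 0], [0, 0, 0.1, 0, 0, 0], [0, 0, 0.1, 0, 0, 0], [0, 0, 0.1, 0, 0, 0]],
])

```text
t: 5.5
tool_pos: [0.5902, -0.0455, 0.2282]
tool_rot: [0.357, 3.12, -0.0]
contact_force: [-1.0, -0.3, 1.2]
opening: 0.0544
grip_force: 32.1
```

Emit:
arm_command([
  [[0, 0, 0, 0, 0, 0], [0, 0, 0, 0, 0, 0], [0, 0, 0, 0, 0, 0], [0, 0, 0, 0, 0, 0], [0, 0, -1, 0, 0, 0], [0, 0, -4, 0, 0, 0], [0, 0, -8, 0, 0, 0], [0.4, -4, -11, 0, 0, 0], [0.4, -8, -11, 0, 0, 0], [0.4, -12, -11, 0, 0, 0], [0.4, -14.7, -11, 0, 0, 0], [0.4, -14.7, -11, 0, 0, 0]],
], gripper=-1)

```text
t: 6.5
tool_pos: [0.5518, -0.1921, 0.3393]
tool_rot: [0.365, 3.119, -0.004]
contact_force: [-0.3, 0.6, -0.5]
opening: 0.0855
grip_force: 0.0
```

Emit:
arm_command([
  [[0, 0, 0, 0, 0, 0], [0, 0, 0, 0, 0, 0], [0, 0, 0, 0, 0, 0]],
])

```text
t: 6.75
tool_pos: [0.5531, -0.1867, 0.3378]
tool_rot: [-0.355, -3.121, -0.001]
contact_force: [0.8, 0.7, -0.5]
opening: 0.0855
grip_force: 0.0
```

Run:
```python
from h import *
go([.553,-.188,.25])
c=calibration('wrist');im,d=get_image('wrist');cv2.imwrite('pics/w3.png',im);np.savez('w3.npz',d=d,**{k:np.array(v) for k,v in c.items()})
p=w2px(c,[.553,-.188,.103])[0];print(p)
h=cv2.cvtColor(im,cv2.COLOR_BGR2HSV)
for n,lo,hi,z in[('orange',(4,150,120),(18,255,255),.046),('red',(0,150,60),(3,255,255),.073),('white',(0,0,150),(180,50,255),.103),('black',(0,0,0),(180,255,45),.103)]:
    m=cv2.inRange(h,lo,hi)
    x,y=p.astype(int);w=np.zeros_like(m);cv2.circle(w,(x,y),120 if n in('orange','red') else 60,255,-1);m&=w
    for k in cv2.findContours(m,0,2)[0]:
        a=cv2.contourArea(k)
        if a>30:(r:=cv2.minAreaRect(k));print(n,a,np.round(r[0],1),np.round(r[1],1),px2w(c,r[0],z).round(4))
```

```text
row [-0.02 -0.13  8.78] [ 0. -0.  0.] yang 1.344 q [-0.45  0.01  1.77  0.    1.36 -1.8 ] pos [ 0.5531 -0.1867  0.3378]
[276.59273146 227.52560874]
orange 139.0 [234.2 261.8] [ 9.2 17.4] [[ 0.594  -0.2358  0.046 ]]
red 311.5 [307.5 181. ] [14.8 21.9] [[ 0.5328 -0.1601  0.073 ]]
white 117.5 [288.7 248.7] [17.  10.2] [[ 0.5696 -0.1834  0.103 ]]
white 38.5 [323.5 236.5] [7. 7.] [[ 0.5663 -0.1588  0.103 ]]
white 676.0 [286.6 201.1] [76.7 34.9] [[ 0.5368 -0.1776  0.103 ]]
black 3146.5 [272.  224.5] [69. 64.] [[ 0.5503 -0.1905  0.103 ]]
```

View pics/w3.png

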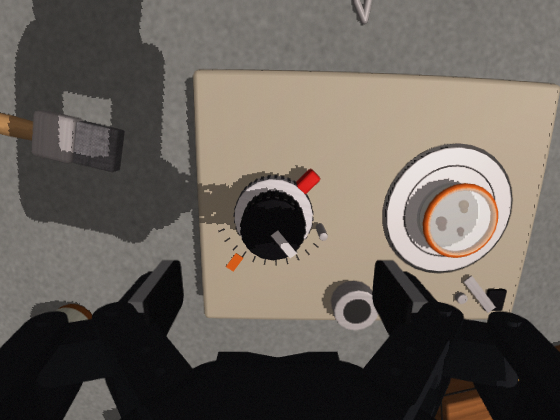

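The wrist view shows the dial at (272,225), with its white line from the axis towards (289,249). The orange mark is at (234,262), the red tab at (308,181) and the pin at (321,231). The dish is at (460,218) on the stage. I'll refine the axis from depth and check where the dish sits.

Run:
```python
from h import *
f=np.load('w3.npz');c={k:f[k] for k in f.files if k!='d'};d=f['d'];im=cv2.imread('pics/w3.png')
v,u=np.mgrid[:420,:560];K=np.array([[c['fx'],0,c['cx']],[0,c['fy'],c['cy']],[0,0,1]])
n=cv2.undistortPoints(np.stack([u,v],-1).reshape(-1,1,2).astype(float),K,c['dist'].astype(float))[:,0]
P=(np.c_[n[:,0],-n[:,1],-np.ones(len(n))]*d.reshape(-1,1))@c['pose'][:3,:3].T+c['pose'][:3,3];P=P.reshape(420,560,3)
def pts(zl,zh,box,r=None):
    x0,x1,y0,y1=box;m=np.zeros((420,560),bool);m[y0:y1,x0:x1]=1;m&=(P[...,2]>zl)&(P[...,2]<zh);return P[m],m
q,m=pts(.098,.109,(225,325,170,280));(x,y),r=cv2.minEnclosingCircle(q[:,:2].astype(np.float32));print('dial',len(q),x,y,r,q.mean(0))
q,_=pts(.068,.078,(225,330,160,280));q=q[np.hypot(q[:,0]-x,q[:,1]-y)<.036];A=q[:,:2];(a,b),r=cv2.minEnclosingCircle(A.astype(np.float32));print('ring',len(q),a,b,r)
q,_=pts(.045,.052,(380,520,140,280));print('stage',len(q));(a,b),r=cv2.minEnclosingCircle(q[(q[:,2]>.0467)][:,:2].astype(np.float32));print(a,b,r)
# dish
h=cv2.cvtColor(im,cv2.COLOR_BGR2HSV);o=cv2.inRange(h,(4,120,90),(18,255,255));o[:,:400]=0;o[300:]=0
k=max(cv2.findContours(o,0,2)[0],key=cv2.contourArea);e=cv2.fitEllipse(k);print('dish',e,px2w(c,e[0],.066))
e=px2w(c,[[449,208]],.048);print('stagepx',e)
ax=np.array([x,y])
# line: bright pixels on the dial top
g=(h[...,2]>110)&(h[...,1]<60)&m;L=P[g][:,:2];L=L[np.hypot(*(L-ax).T)<.021]
lm=L.mean(0)-ax;u_,s,vt=np.linalg.svd(L-L.mean(0));dv=vt[0]*np.sign(vt[0]@lm)
vy,vx=np.nonzero(g)
mk=px2w(c,(234.2,261.8),.046)[0,:2]-ax;tb=px2w(c,(307.5,181),.073)[0,:2]-ax;pn=px2w(c,(321,229),.071)[0,:2]-ax
an=lambda w:np.arctan2(w[1],w[0])
print('line',len(L),an(lm),an(dv),np.hypot(*(lm)),'mark',an(mk),np.hypot(*mk),'tab',an(tb),np.hypot(*tb),'pin',an(pn),np.hypot(*pn))
```

```text
dial 3237 0.5545403957366943 -0.19071410596370697 0.023040976375341415 [ 0.55325881 -0.19069806  0.10244533]
ring 1560 0.5504884719848633 -0.18964806199073792 0.03326644375920296
stage 9996
0.5978630781173706 -0.04748980328440666 0.06472039222717285
dish ((460.3946838378906, 220.14219665527344), (67.79866027832031, 78.89244079589844), 45.69233322143555) [[ 0.59230396 -0.04639269  0.066     ]]
stagepx [[ 0.58701853 -0.04603717  0.048     ]]
line 169 0.39618860450894555 0.46219746393898126 0.013203765037137232 mark -0.8517295443818429 0.059976545645849144 tab 2.1877098795978696 0.03751555822185609 pin 1.0823638973250125 0.03776791222030819
```

The dish sits within about 2 mm of the stage centre. The dial axis is at about (0.554,-0.1905), the line at about 0.44 rad and the mark at about -0.85. I'll descend on the dial and grip it.

Emit:
arm_command([
  [[-0.2, -0.35, 2, 0, 0, 0], [-0.2, -0.35, 4.5, 0, 0, 0], [-0.2, -0.35, 6.5, 0, 0, 0], [-0.2, -0.35, 7.8, 0, 0, 0], [-0.2, -0.35, 8.5, 0, 0, 0], [-0.2, -0.35, 8.7, 0, 0, 0], [-0.2, -0.35, 8.7, 0, 0, 0], [-0.2, -0.35, 8.7, 0, 0, 0]],
])

```text
t: 7.47
tool_pos: [0.5546, -0.1916, 0.252]
tool_rot: [0.356, 3.119, -0.001]
contact_force: [0.1, -0.4, 0.1]
opening: 0.0856
grip_force: 0.0
```

Emit:
arm_command([
  [[0, 0, 0, 0, 0, 0], [0, 0, 0, 0, 0, 0], [0, 0, 0, 0, 0, 0], [0, 0, 0, 0, 0, 0], [0, 0, 0, 0, 0, 0], [0, 0, 0, 0, 0, 0], [0, 0, 0, 0, 0, 0], [0, 0, 0, 0, 0, 0], [0, 0, 0, 0, 0, 0]],
], gripper=1, force=25)

```text
t: 8.22
tool_pos: [0.5545, -0.1909, 0.2519]
tool_rot: [0.357, 3.12, 0.004]
contact_force: [-0.5, 5.9, 4.3]
opening: 0.0433
grip_force: 26.1
```

Emit:
arm_command([
  [[0, 0, 0, 0, 0, 0.1], [0, 0, 0, 0, 0, 0.2], [0, 0, 0, 0, 0, 0.3], [0, 0, 0, 0, 0, 0.4], [0, 0, 0, 0, 0, 0.5], [0, 0, 0, 0, 0, 0.6], [0, 0, 0, 0, 0, 0.7], [0, 0, 0, 0, 0, 0.8], [0, 0, 0, 0, 0, 0.9], [0, 0, 0, 0, 0, 1.0], [0, 0, 0, 0, 0, 1.1], [0, 0, 0, 0, 0, 1.2]],
])

```text
t: 9.22
tool_pos: [0.5547, -0.1907, 0.2519]
tool_rot: [2.063, 2.369, 0.006]
contact_force: [0.9, 6.2, 4.8]
opening: 0.0433
grip_force: 26.0
```

Emit:
arm_command([
  [[0, 0, 0, 0, 0, 0], [0, 0, 0, 0, 0, 0], [0, 0, 0, 0, 0, 0]],
])

```text
t: 9.47
tool_pos: [0.5547, -0.1907, 0.252]
tool_rot: [2.057, 2.374, 0.006]
contact_force: [1.5, 5.8, 4.8]
opening: 0.0431
grip_force: 26.0
```

Emit:
arm_command([
  [[0, 0, 0, 0, 0, 0], [0, 0, 0, 0, 0, 0], [0, 0, 0, 0, 0, 0], [0, 0, -1.5, 0, 0, 0], [0, 0, -4, 0, 0, 0], [0, 0, -6.5, 0, 0, 0], [0, 0, -8.5, 0, 0, 0], [0, 0, -8.5, 0, 0, 0], [0, 0, -8.5, 0, 0, 0], [0, 0, -8.5, 0, 0, 0]],
], gripper=-1)

```text
t: 10.3
tool_pos: [0.5537, -0.1916, 0.3345]
tool_rot: [-2.056, -2.373, 0.001]
contact_force: [-0.3, -0.3, -0.0]
opening: 0.0854
grip_force: 0.0
```

```bash
cat > m.py <<'E'
from h import *
import sys
def measure(name):
    c=calibration('wrist');im,d=get_image('wrist');cv2.imwrite(f'pics/{name}.png',im)
    ax=np.array([.554,-.1907]);p=w2px(c,[*ax,.103])[0];h=cv2.cvtColor(im,cv2.COLOR_BGR2HSV)
    v,u=np.mgrid[:420,:560];W=px2w(c,np.stack([u,v],-1).reshape(-1,2),.103).reshape(420,560,3)[...,:2]-ax
    # dial centre by depth
    K=np.array([[c['fx'],0,c['cx']],[0,c['fy'],c['cy']],[0,0,1]]);Pz=np.array(c['pose'])
    n=cv2.undistortPoints(np.stack([u,v],-1).reshape(-1,1,2).astype(float),K,np.array(c['dist'],float))[:,0]
    Q=((np.c_[n[:,0],-n[:,1],-np.ones(len(n))]*d.reshape(-1,1))@Pz[:3,:3].T+Pz[:3,3]).reshape(420,560,3)
    near=np.hypot(W[...,0],W[...,1])<.035
    top=near&(abs(Q[...,2]-.103)<.004);q=Q[top][:,:2]
    (x,y),r=cv2.minEnclosingCircle(q.astype(np.float32));print('dial c',x,y,r,q.mean(0).round(4))
    ax2=(np.array([x,y])+q.mean(0))/2
    g=top&(h[...,2]>110)&(h[...,1]<60);L=W[g]+ax;L=L[np.hypot(*(L-ax2).T)<.0205]
    lm=L.mean(0)-ax2;vt=np.linalg.svd(L-L.mean(0))[2];dv=vt[0]*np.sign(vt[0]@lm);an=lambda w:round(float(np.arctan2(w[1],w[0])),3)
    print('line n',len(L),'mean',an(lm),'dir',an(dv),np.hypot(*lm).round(4))
    m=cv2.inRange(h,(4,150,120),(18,255,255));w=np.zeros_like(m);cv2.circle(w,tuple(int(t) for t in p),130,255,-1);m&=w
    for k in cv2.findContours(m,0,2)[0]:
        if cv2.contourArea(k)>40:
            r=cv2.minAreaRect(k);mk=px2w(c,r[0],.046)[0,:2]-ax2;print('mark',an(mk),np.hypot(*mk).round(4),r)
    m=cv2.inRange(h,(0,150,60),(3,255,255))&w
    for k in cv2.findContours(m,0,2)[0]:
        if cv2.contourArea(k)>80:
            r=cv2.minAreaRect(k);t=px2w(c,r[0],.071)[0,:2]-ax2;print('tab',an(t),np.hypot(*t).round(4),r)
    x,y=(int(t) for t in p);x0,y0=max(x-100,0),max(y-75,0)
    cv2.imwrite(f'pics/{name}c.png',cv2.resize(im[y0:y0+150,x0:x0+200],(800,600),interpolation=2))
measure(sys.argv[1]);go([.554,-.1907,.25])
E
python3 m.py w4
```

```text
dial c 0.5552892684936523 -0.19090963900089264 0.02300480380654335 [ 0.5547 -0.19  ]
line n 247 mean -0.832 dir -0.765 0.0109
mark -0.855 0.0596 ((317.5146789550781, 260.8088073730469), (17.410104751586914, 8.590007781982422), 57.52880859375)
tab 2.145 0.0379 ((258.8000183105469, 167.10000610351562), (23.25510597229004, 14.758048057556152), 63.43495178222656)
row [0.06 0.08 8.38] [-0.002 -0.002 -0.   ] yang 0.143 q [-0.46  0.01  1.77 -0.    1.36 -0.6 ] pos [ 0.5535 -0.1915  0.3338]
```

View pics/w4c.png

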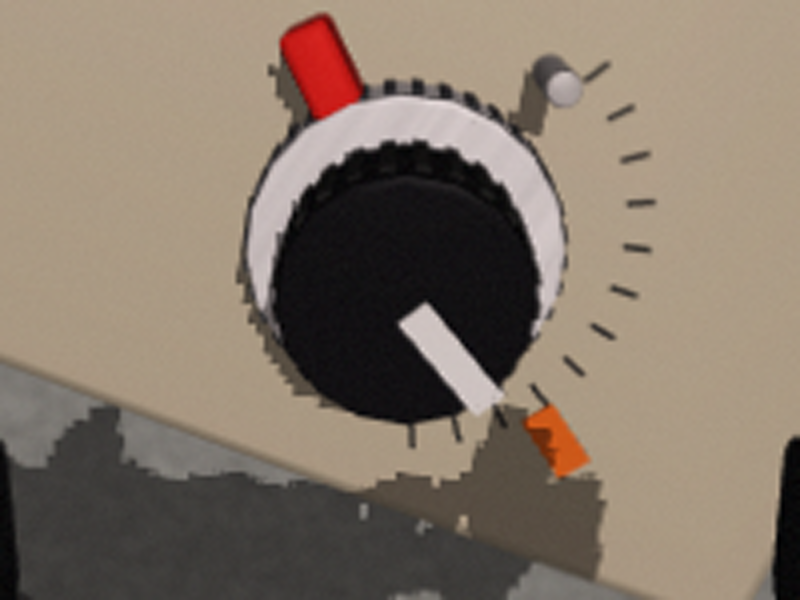

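The crop shows the line from the axis near (412,312) to its tip (487,403), the orange mark at (557,440), the tab at (320,65) and the pin at (563,88). The line stops just short of the mark. I'll get the residual from fitted outline directions on the same picture.

Run:
```python
from h import *
c=calibration('wrist');im=cv2.imread('pics/w4.png');h=cv2.cvtColor(im,cv2.COLOR_BGR2HSV)
p=w2px(c,[.554,-.1907,.103])[0];print(p);x0,y0=int(p[0])-100,int(p[1])-75
def rect(m,z,n):
    k=max(cv2.findContours(m,0,1)[0],key=cv2.contourArea)[:,0].astype(float);W=px2w(c,k,z)[:,:2]
    (cx,cy),s,a=cv2.minAreaRect((W*1e4).astype(np.float32));b=cv2.boxPoints(((cx,cy),s,a))/1e4
    e=b[1]-b[0] if np.hypot(*(b[1]-b[0]))>np.hypot(*(b[2]-b[1])) else b[2]-b[1]
    d=e/np.hypot(*e);d*=np.sign(d[0]);C=np.array([cx,cy])/1e4
    print(n,C.round(4),np.array(s)/10,'dir',np.arctan2(d[1],d[0]).round(3));return C,d,np.hypot(*e)
sub=np.zeros(h.shape[:2],np.uint8);sub[y0+70:y0+106,x0+96:x0+128]=255
g=cv2.inRange(h,(0,0,110),(180,70,255))&sub
C,d,l=rect(g,.103,'line');ax=C-d*l/2;print('inner end',ax.round(4))
C2,d2,_=rect(cv2.inRange(h,(3,120,60),(20,255,255))&cv2.rectangle(np.zeros_like(sub),(x0+120,y0+90),(x0+160,y0+130),255,-1),.0455,'mark')
for a in([.554,-.1907],[.5545,-.1908],ax):
    m=C2-a;print(np.arctan2(m[1],m[0]).round(3))
# base long edge gives nothing better; axis from base geometry:
```

```text
[280.12014302 227.28153993]
line [ 0.5649 -0.1988] [12.1717865  24.05043335] dir -0.917
inner end [ 0.5576 -0.1893]
mark [ 0.5936 -0.2351] [ 8.29204865 16.54894257] dir -0.848
-0.843
-0.848
-0.906
```

Run:
```python
from h import *
c=calibration('wrist');im=cv2.imread('pics/w4.png');h=cv2.cvtColor(im,cv2.COLOR_BGR2HSV)
x0,y0=180,152
for a,b in(((400,322),(468,410)),((428,303),(500,396)),((414,312),(485,404))):
    W=px2w(c,np.array([a,b])/4+[x0,y0]-.375,.103)[:,:2];d=W[1]-W[0];print(W.round(4),np.arctan2(d[1],d[0]).round(3),np.hypot(*d).round(4))
m=np.zeros(h.shape[:2],np.uint8);m[y0+76:y0+102,x0+99:x0+126]=255;g=cv2.inRange(h,(0,0,130),(180,40,255))&m
n,l,s,ce=cv2.connectedComponentsWithStats(g);i=1+np.argmax(s[1:,4]);v,u=np.nonzero(l==i);W=px2w(c,np.c_[u,v],.103)[:,:2]
f=cv2.fitLine((W*1e3).astype(np.float32),cv2.DIST_HUBER,0,.01,.01)[:,0];print(s[i],f,np.arctan2(f[1],f[0]))
```

```text
[[ 0.5542 -0.194 ]
 [ 0.5676 -0.2078]] -0.795 0.0192
[[ 0.5582 -0.1902]
 [ 0.5725 -0.2045]] -0.789 0.0203
[[ 0.5562 -0.192 ]
 [ 0.5703 -0.2063]] -0.793 0.0201
[279 228  26  26 269] [   0.7398463   -0.6727759  562.6262    -198.80342  ] -0.7379545
```

The residual is about 0.07 rad clockwise. I'll regrip, turn and look again.

Emit:
arm_command([
  [[0.05, 0.05, 2, 0, 0, 0], [0.05, 0.05, 4.5, 0, 0, 0], [0.05, 0.05, 6.5, 0, 0, 0], [0.05, 0.05, 7.8, 0, 0, 0], [0.05, 0.05, 8.2, 0, 0, 0], [0.05, 0.05, 8.3, 0, 0, 0], [0.05, 0.05, 8.3, 0, 0, 0]],
])

```text
t: 10.93
tool_pos: [0.5546, -0.1911, 0.2528]
tool_rot: [-2.057, -2.374, 0.0]
contact_force: [0.6, 0.1, -0.3]
opening: 0.0855
grip_force: 0.0
```

Emit:
arm_command([
  [[0, 0, 0, 0, 0, 0], [0, 0, 0, 0, 0, 0], [0, 0, 0, 0, 0, 0], [0, 0, 0, 0, 0, 0], [0, 0, 0, 0, 0, 0], [0, 0, 0, 0, 0, 0], [0, 0, 0, 0, 0, 0], [0, 0, 0, 0, 0, 0], [0, 0, 0, 0, 0, 0.04], [0, 0, 0, 0, 0, 0.07], [0, 0, 0, 0, 0, 0.07], [0, 0, 0, 0, 0, 0.07]],
], gripper=1)

```text
t: 11.93
tool_pos: [0.5549, -0.1912, 0.254]
tool_rot: [2.138, 2.3, 0.001]
contact_force: [-0.7, 0.4, 5.7]
opening: 0.0428
grip_force: 26.1
```

Emit:
arm_command([
  [[0, 0, 0, 0, 0, 0], [0, 0, 0, 0, 0, 0], [0, 0, 0, 0, 0, 0], [0, 0, -1.5, 0, 0, 0], [0, 0, -4, 0, 0, 0], [0, 0, -6.5, 0, 0, 0], [5, 0, -8.5, 0, 0, 0], [-3, 0, -8.5, 0, 0, 0], [-6, 0, -8.5, 0, 0, 0], [-6, 0, -8.5, 0, 0, 0], [-6, 0, -8.5, 0, 0, 0], [-6, 0, -8.5, 0, 0, 0]],
], gripper=-1)

```text
t: 12.93
tool_pos: [0.5585, -0.2515, 0.3369]
tool_rot: [-2.14, -2.298, -0.0]
contact_force: [-0.5, 0.8, 0.7]
opening: 0.0852
grip_force: 0.0
```

```bash
python3 m.py w5
python3 - <<'E'
from h import *
c=calibration('wrist');p=w2px(c,[.554,-.1907,.103])[0];print(p,np.round(c['pose'],3))
E
```

```text
dial c 0.5546860098838806 -0.1915411800146103 0.022812137380242348 [ 0.5547 -0.1908]
line n 315 mean -0.826 dir -0.832 0.0107
mark -0.846 0.0594 ((322.98651123046875, 189.5811004638672), (19.064613342285156, 9.764801025390625), 54.462318420410156)
tab 2.142 0.0379 ((252.9000244140625, 82.30001068115234), (24.59674644470215, 13.86362075805664), 63.43495178222656)
row [ 6.02 -0.    8.68] [-0.001 -0.002 -0.   ] yang 0.072 q [-0.54  0.07  1.71  0.    1.36 -0.62] pos [ 0.5585 -0.2509  0.3367]
[278.5672431 133.2200717] [[ 0.997 -0.07  -0.018  0.553]
 [ 0.072  0.962  0.263 -0.184]
 [-0.001 -0.264  0.964  0.306]
 [ 0.     0.     0.     1.   ]]
```

View pics/w5c.png

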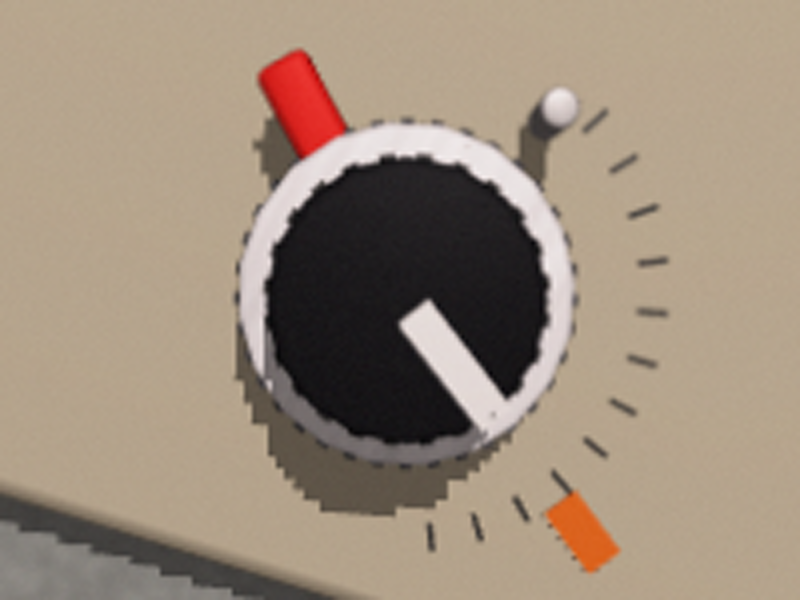

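The overhead view shows the line from (414,312) to (490,410), aimed at the orange mark at (583,531), within about 0.02 rad. The dial is set. Next is the ring: I'll grip it with the fingers 50° off the tab at (300,100) and away from the pin at (558,105).

Emit:
arm_command([
  [[3, 0, 0, 0, 0, 0.1], [6, 0, 0, 0, 0, 0.2], [6, 0, 0, 0, 0, 0.2], [6, 0, 3, 0, 0, 0.2], [6, 0, 6, 0, 0, 0.2], [6, 0, 8, 0, 0, 0.2], [6, 0, 9.5, 0, 0, 0.2], [6, 0, 10.5, 0, 0, 0.2], [6, 0, 11, 0, 0, 0.2], [6, 0, 11.3, 0, 0, 0.2], [6, 0, 11.3, 0, 0, 0.2], [6, 0, 11.3, 0, 0, 0.2]],
])

```text
t: 13.98
tool_pos: [0.5549, -0.1912, 0.2258]
tool_rot: [2.357, 2.075, 0.001]
contact_force: [0.1, 0.1, -0.2]
opening: 0.085
grip_force: 0.0
```

```bash
python3 -c "
from h import *
go([.5545,-.191,.222],-.126);print(get_obs()['contact_force'])"
```

```text
row [ 0.01 -0.04  0.38] [ 0.002  0.    -0.001] yang -0.127 q [-0.46  0.14  1.84  0.    1.16 -0.33] pos [ 0.5549 -0.1912  0.2258]
[ 0.08856273  0.12773376 -0.23253646]
```

Emit:
arm_command([
  [[0, 0, 0.3, 0, 0, 0], [0, 0, 0.3, 0, 0, 0], [0, 0, 0.3, 0, 0, 0], [0, 0, 0.3, 0, 0, 0], [0, 0, 0.3, 0, 0, 0], [0, 0, 0.3, 0, 0, 0], [0, 0, 0.3, 0, 0, 0], [0, 0, 0.3, 0, 0, 0]],
], gripper=1, force=40)

```text
t: 14.65
tool_pos: [0.5549, -0.1912, 0.2226]
tool_rot: [2.357, 2.075, 0.001]
contact_force: [-0.5, 1.3, 5.3]
opening: 0.059
grip_force: 43.9
```

Emit:
arm_command([
  [[0, 0, 0, 0, 0, 0.08], [0, 0, 0, 0, 0, 0.16], [0, 0, 0, 0, 0, 0.24], [0, 0, 0, 0, 0, 0.32], [0, 0, 0, 0, 0, 0.4], [0, 0, 0, 0, 0, 0.48], [0, 0, 0, 0, 0, 0.56], [0, 0, 0, 0, 0, 0.64], [0, 0, 0, 0, 0, 0.7], [0, 0, 0, 0, 0, 0.76], [0, 0, 0, 0, 0, 0.8], [0, 0, 0, 0, 0, 0.8]],
])

```text
t: 15.65
tool_pos: [0.5546, -0.191, 0.2226]
tool_rot: [-2.981, -0.992, 0.0]
contact_force: [-3.1, 0.8, 7.6]
opening: 0.0589
grip_force: 44.3
```

```bash
python3 -c "
from h import *
go([.5545,-.191,.222]);o=get_obs();print(o['wrist_torque'],o['contact_force'],o['opening'],o['grip_force'])"
```

```text
row [-0.01 -0.01  0.06] [-0.  0.  0.] yang -0.928 q [-0.46  0.14  1.84 -0.    1.16  0.47] pos [ 0.5546 -0.191   0.2226]
[ 0.11636232  0.31836415 -0.10205689] [-3.13841943  0.84137272  7.58560996] 0.05893888918754845 44.32023346424103
```

Emit:
arm_command([
  [[0, 0, 0, 0, 0, 0.04], [0, 0, 0, 0, 0, 0.08], [0, 0, 0, 0, 0, 0.11], [0, 0, 0, 0, 0, 0.14], [0, 0, 0, 0, 0, 0.14]],
])

```text
t: 16.07
tool_pos: [0.5546, -0.1909, 0.2226]
tool_rot: [-3.043, -0.782, 0.0]
contact_force: [-2.4, 1.3, 7.7]
opening: 0.0586
grip_force: 44.3
```

```bash
python3 -c "
from h import *
go([.5545,-.191,.222]);o=get_obs();print(o['wrist_torque'],o['contact_force'])"
```

```text
row [-0.01  0.    0.06] [-0.  0.  0.] yang -1.068 q [-0.46  0.14  1.84  0.    1.16  0.61] pos [ 0.5546 -0.1909  0.2226]
[ 0.19195907  0.38076305 -0.10293707] [-2.35241106  1.34988458  7.69459021]
```

Emit:
arm_command([
  [[0, 0, 0, 0, 0, 0.03], [0, 0, 0, 0, 0, 0.06], [0, 0, 0, 0, 0, 0.08], [0, 0, 0, 0, 0, 0.08]],
])

```text
t: 16.4
tool_pos: [0.5541, -0.1911, 0.2225]
tool_rot: [3.071, 0.662, -0.005]
contact_force: [-5.6, 0.7, 9.3]
opening: 0.0588
grip_force: 44.6
```

```bash
python3 -c "
from h import *
go([.5545,-.191,.222]);o=get_obs();print(o['wrist_torque'],o['contact_force'])"
```

```text
row [0.04 0.   0.05] [-0.001  0.003  0.   ] yang -1.146 q [-0.46  0.14  1.84 -0.    1.16  0.69] pos [ 0.5541 -0.1911  0.2225]
[0.03810729 0.96400328 0.09510654] [-5.6362564   0.66675859  9.29870829]
```

Emit:
arm_command([
  [[0, 0, 0, 0, 0, 0.02], [0, 0, 0, 0, 0, 0.04], [0, 0, 0, 0, 0, 0.05], [0, 0, 0, 0, 0, 0.05]],
])

```text
t: 16.73
tool_pos: [0.5534, -0.1914, 0.2224]
tool_rot: [-3.086, -0.587, 0.011]
contact_force: [-10.9, 0.0, 11.1]
opening: 0.0585
grip_force: 45.0
```

```bash
python3 -c "
from h import *
go([.5545,-.191,.222]);o=get_obs();print(o['wrist_torque'],o['contact_force'],o['effort'])"
```

```text
row [0.11 0.   0.03] [-0.001  0.007  0.   ] yang -1.195 q [-0.46  0.14  1.84 -0.    1.16  0.74] pos [ 0.5534 -0.1914  0.2224]
[0.00470926 1.73359368 0.54520589] [-1.08957246e+01  1.41716318e-04  1.11043370e+01] [  1.93450861 -33.458848   -31.5489006    1.40961595  -2.4517259
   0.56456001]
```

The torque is rising and the tool is being pushed sideways, so the ring is on its stop. I'll release, rise clear and look.

Emit:
arm_command([
  [[0, 0, 0, 0, 0, 0], [0, 0, 0, 0, 0, 0], [0, 0, 0, 0, 0, 0], [0, 0, 0, 0, 0, 0], [0, 0, -1.5, 0, 0, 0], [0, 0, -4, 0, 0, 0], [0, 0, -7.5, 0, 0, 0], [0, 0, -11.4, 0, 0, 0], [-3, 0, -11.4, 0, 0, 0], [-6, 0, -11.4, 0, 0, 0], [-6, 0, -11.4, 0, 0, 0], [-6, 0, -11.4, 0, 0, 0]],
], gripper=-1)

```text
t: 17.73
tool_pos: [0.4978, -0.2132, 0.3355]
tool_rot: [-3.087, -0.581, -0.001]
contact_force: [0.3, 0.2, 0.2]
opening: 0.0853
grip_force: 0.0
```

```bash
python3 m.py w6
```

```text
dial c 0.5548426508903503 -0.19153258204460144 0.022850660607218742 [ 0.5553 -0.1912]
line n 345 mean -0.834 dir -0.831 0.0108
mark -0.848 0.0594 ((350.0656433105469, 102.43064880371094), (10.594035148620605, 21.188068389892578), 70.01689147949219)
tab 1.159 0.0378 ((238.50003051757812, 90.50000762939453), (24.041629791259766, 14.142135620117188), 45.0)
row [ 5.98 -0.05  8.56] [-0. -0. -0.] yang -1.198 q [-0.54 -0.09  1.87  0.    1.36  0.66] pos [ 0.4985 -0.213   0.3355]
```

View pics/w6c.png

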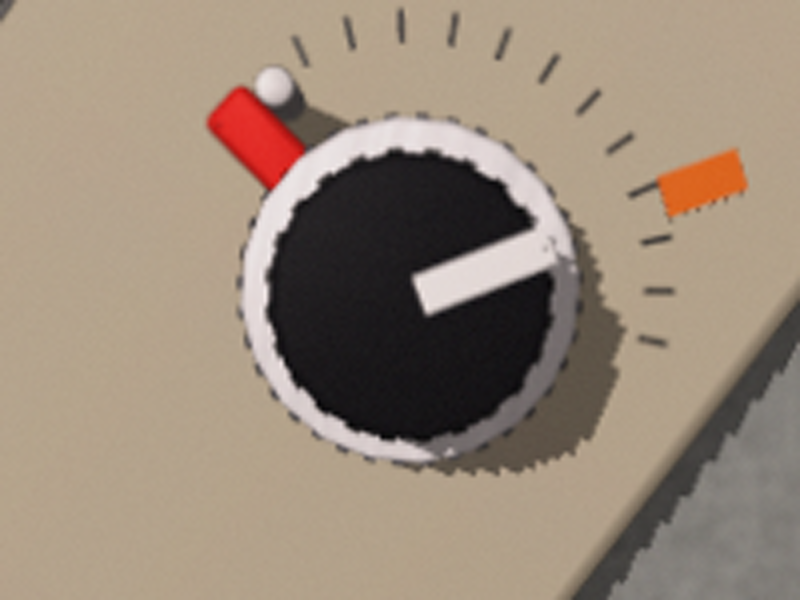

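The picture shows the red tab at (255,135) tight against the pin at (275,88). The line is still at -0.83 rad against the mark's -0.85. The dish was checked on the stage earlier, so I'm handing in.

```bash
python3 -c "
from station import *
print(finish_job())"
```

```text
the job is handed in; nothing more can be done
None
```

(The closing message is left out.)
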